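Put the loose marker and highlighter away in the pen stand

ROBOT

A 6-joint arm with a two-finger parallel gripper is mounted at the origin on a cart in front of the work surface, level with it; the furniture and walls round the work are solid. World frame = base frame: x ahead of the robot, y to its left, z up, the work surface at z = 0. Lengths are in m, angles in rad, forces in N, time in s.
With the tool pointing down it reaches from about 0.3 to 0.75 m from the base axis. Payload 8.5 kg.
Tool frame: the origin (TCP) lies midway between the tips of the shut fingers; the grasp point (between the pads) lies 19 mm behind it (manip.hold_point_z is the distance from the TCP to the grasp point, in m); y points along the fingers, z is the direction in which the jaws open and shut, and the axes are right-handed (so a half turn about y gives the same grasp; the last joint's range is limited). The gripper opens to 85 mm and grips with 20 to 120 N. Pads are 22 mm wide; open, the fingers measure 114 mm over their backs; the gripper's body (76 mm by 85 mm) begins 54 mm behind the grasp point. The pads swing forward as they close: fully open they stand 13 mm farther back than shut.
Start: joints at [0.981, 0.381, 1.297, -0, 1.464, -0.215], TCP at [0.201, 0.512, 0.231] pointing down, gripper open.
Joint ranges: [-3.11, 3.11], [-0.89, 2.33], [0.22, 2.48], [-1.42, 4.56], [0.17, 2.85], [-2.88, 2.88]. Speed limits (rad/s): [2.39, 2.39, 3.14, 3.14, 3.14, 3.14].

INTERFACE

Orientations are given as a unit quaternion [x, y, z, w].
In Python, from rig import sensors, snapshot, job, manip gives the robot as it stands.
- The arm moves only by the shell command python3 -m handwheel 'ROWS'. ROWS is JSON, a list of rows, each a list of 7 numbers: the shift along the tool's x, y, z in cm, then the turn, a rotation vector about the tool's x, y, z in degrees, then the finger opening in cm, from 0 to 8.54. A call has 1 to 12 rows; each row shifts and turns the commanded pose from where the row before left it, along the tool's axes as they then stand; what a row does not reach is not made up. A row lasts 1/12 s, in which the tool goes at most 41.7 mm and 7.16 degrees, less where a joint would pass 70% of its speed; a pose out of reach is approached as far as the arm can. A call with a gripper value outside its range is refused whole. The fingers move at their own pace and stop on an object; the grip force is fixed at half the most. Time passes only in rows, so rows that do not move let the fingers close. It gives the time, the measured TCP pose, the force and the opening at its end, in the units of the state.
- sensors.state(): the state, without advancing time (a new reading comes with each control period).
- snapshot(name): name is "scene" or "top" or "wrist"; returns a dict with "color" (420x560x3 uint8, red, green, blue), "range_z" (420x560 float32, m along the optical axis (not along the pixel's ray), 0 where there is no reading), "K" (3x3 intrinsics, pixels), "extrinsics" (4x4, takes a point from world to camera coordinates). Camera axes: x right, y up, looking along -z (the intrinsics and any distortion apply to the point x, -y, -z); pixel columns grow to the right and rows downward; lengths in m; the calibration is good to about 2 mm. A picture is of the moment at which its call begins.
- job.close_job(): hands the job in, once; it reports no verdict.
The state is a dict: "time_s": time; "joints": joint angles; "joint_velocities": joint speeds; "joint_torque": joint torques, N m; "tool_pos": TCP position; "orientation": TCP orientation; "force": force on the tool from outside, world axes, zero at the start; "wrist_torque": the same for the moment, N m; "finger_gap": finger opening in m.
Only numpy, scipy, OpenCV 4.12 (cv2) and the standard library are available. Lean on these libraries where they do the work, as an engineer would, in place of code of your own. Each camera call takes 0.05 s, during which the arm holds its last target.

TASK

Tidy the pens at the counter: take the red marker and the yellow highlighter from the sloped rest and put each into the pen stand, cap up, the red marker in the tube with the red band and the highlighter in the tube with the yellow band, so that each stands right down on the bottom of its tube. Leave the pen stand standing where it is, and do not disturb the other things on the counter.

Things in the scene. Friction and masses are not known exactly. Their poses are not given: they have to be found in the camera images.
- marker_red: All-red marker pen, 136 mm long, 16 g, leaning on the sloped rest with its cap up. Barrel 15 mm thick for the lower 84 mm, cap 17 mm thick above. Its centre line leans 35 degrees from upright, top towards the robot (the rest's -x). Origin about 6 mm beside the lower end's centre, z axis 4 degrees off the centre line: use the _foot and _top points instead
- marker_red_foot (a point): Centre of the marker's lower (barrel) end, on its centre line
- marker_red_top (a point): Centre of the marker's upper (cap) end, on its centre line, 136 mm from the foot point
- highlighter: Highlighter with yellow barrel and red cap, 120 mm long, 16 g, leaning on the sloped rest with its cap up. Barrel 14 mm thick for the lower 74 mm, cap 15.7 mm thick above. Its centre line leans 35 degrees from upright, top towards the robot (the rest's -x). Origin about 6 mm beside the lower end's centre, z axis 4 degrees off the centre line: use the _foot and _top points instead
- highlighter_foot (a point): Centre of the highlighter's lower (yellow barrel) end, on its centre line
- highlighter_top (a point): Centre of the highlighter's upper (red cap) end, on its centre line, 120 mm from the foot point
- pen_stand: Loose heavy pen stand (0.9 kg): dark foot plate 66x124x10 mm, two grey upright round tubes 68 mm apart along its y axis, red band at +y, yellow band at -y. Tubes 33 mm outside, bore 26 mm, widening in the last 12 mm to 34 mm at the mouth (41 mm outside), 88 mm above the counter. Origin at the centre of the underside, z up
- red_well (a point): Centre of the inner bottom of the red-banded tube, 14 mm above the counter; its mouth lies 74 mm straight above
- yellow_well (a point): Centre of the inner bottom of the yellow-banded tube, 14 mm above the counter; its mouth lies 74 mm straight above
- pen_rest: Sloped wooden pen rest, fixed, base 118x160x10 mm, facing away from the robot; either pen in either place (y = +-50 mm). A pen leans on a 9 mm wide spine on the robot's side, up to 82 mm along the pen; low cheeks (34 mm along the pen, 27 mm over outsides) flank its foot; above them the sides are free. Draw pens out along their centre line. Origin: underside centre
- stapler: Bystander: dark blue desk stapler, 36x142x53 mm, standing; origin at its underside
- clip_box: Bystander: small pale green box of paper clips, 45x60x22 mm, lying flat; origin at its underside
- glue_stick: Bystander: white glue stick with green cap, standing on end, 26 mm across, 86 mm tall; origin at its underside

How it is judged:
At the end, for the whole second after the job is handed in: Marker in the red-banded, highlighter in the yellow-banded tube, cap up, each foot within 12 mm of the tube's axis and under 12 mm above its bottom; both pens and the stand at rest (under 0.03 m/s); the stand upright (0.06 rad) and within 40 mm of where it stood (horizontal distance between marker_red_foot and red_well below 0.012 m and z of marker_red_foot in the frame of red_well below 0.012 m and z of marker_red_top in the frame of red_well above 0.09 m and linear speed of each of marker_red, highlighter, pen_stand below 0.03 m/s and horizontal distance between highlighter_foot and yellow_well below 0.012 m and z of highlighter_foot in the frame of yellow_well below 0.012 m and z of highlighter_top in the frame of yellow_well above 0.09 m and angle between pen_stand's own z axis and vertical below 0.06 rad and distance of pen_stand from where it was at the start of the episode below 0.04 m); the robot touches nothing.
It fails at once if the pen stand is tipped by more than 0.35 rad (angle between pen_stand's own z axis and vertical above 0.35 rad).
It fails at once if a bystander (stapler, clip box, glue stick) is moved by more than 30 mm (distance of any of stapler, clip_box, glue_stick from where it was at the start of the episode above 0.03 m).
It also fails if it takes over 64 s, if anything falls off the work surface, if the arm or the gripper's body presses on something with over 40 N, if the wrist force passes 120 N, or if a joint passes its speed limit or range.

## Working session

There is one attempt and no reset: what is moved stays moved. The work goes in short steps, Python scripts to look and compute and a shell command to move; the robot and the scene stay as the last step left them, time stands still between calls to the robot, and variables do not carry over. Pictures are saved under pics/ and viewed, and the job is handed in when it is done.

```bash
ls; mkdir -p pics
python3 - <<'E'
from rig import sensors, snapshot, job, manip
import cv2,numpy as np
print(sensors.state(), manip.hold_point_z)
for n in ["scene","top","wrist"]:
    s=snapshot(n); np.savez(f"s_{n}.npz",**{k:s[k] for k in("color","range_z","K","extrinsics")})
    cv2.imwrite(f"pics/{n}0.png",s["color"][:,:,::-1]); print(n,s["K"].tolist(),np.round(s["extrinsics"],4).tolist(),[k for k in s])
E
```

```text
pics
{'time_s': 0.0, 'joints': array([ 9.80651575e-01,  3.81208457e-01,  1.29829166e+00,  4.56950747e-06,
        1.46361454e+00, -2.15302742e-01]), 'joint_velocities': array([ 6.47296503e-04,  4.00653866e-05, -5.09769697e-04,  4.98273897e-04,
       -9.02492843e-04,  3.15096617e-04]), 'joint_torque': array([-2.75282546e-04, -4.48457980e+01, -2.31282306e+01, -1.54235668e-04,
        4.63802222e-03, -7.47742774e-06]), 'tool_pos': array([0.20119622, 0.51154834, 0.23069468]), 'orientation': array([ 0.69521815, -0.13196467,  0.13153991, -0.69422929]), 'force': array([ 0.35550811,  0.44674293, -0.16724204]), 'wrist_torque': array([-0.04179148,  0.01410445,  0.01848864]), 'finger_gap': 0.0854138288622472} 0.0187
scene [[438.9755107587441, 0.0, 276.7678893682894], [0.0, 438.9755107587441, 209.75885272665477], [0.0, 0.0, 1.0]] [[0.7433, -0.6688, 0.016, -0.3971], [0.3441, 0.4028, 0.8481, -0.2714], [-0.5737, -0.6249, 0.5295, -0.9914], [0.0, 0.0, 0.0, 1.0]] ['color', 'range_z', 'K', 'extrinsics']
top [[533.7722719899067, 0.0, 282.5172983262945], [0.0, 533.7722719899067, 214.10949835975148], [0.0, 0.0, 1.0]] [[-0.0696, -0.9976, -0.004, -0.0021], [0.9764, -0.0689, 0.2046, -0.5185], [-0.2044, 0.0103, 0.9788, -1.4512], [0.0, 0.0, 0.0, 1.0]] ['color', 'range_z', 'K', 'extrinsics']
wrist [[366.56717694759095, 0.0, 276.16547950455043], [0.0, 366.56717694759095, 210.63820825947528], [0.0, 0.0, 1.0]] [[0.3649, 0.9311, -0.0014, -0.5497], [-0.8964, 0.3508, -0.271, 0.035], [-0.2518, 0.1002, 0.9626, -0.3785], [0.0, 0.0, 0.0, 1.0]] ['color', 'range_z', 'K', 'extrinsics']
```

View pics/scene0.png

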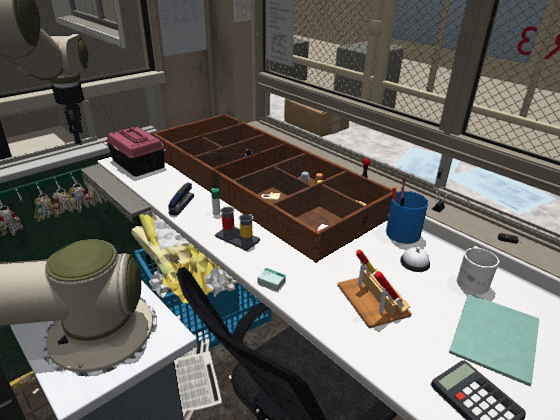

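View pics/top0.png

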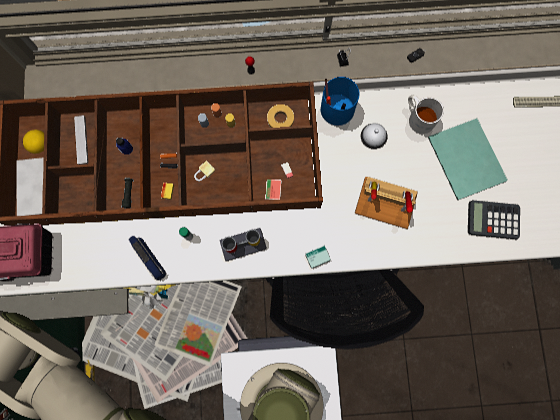

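View pics/wrist0.png

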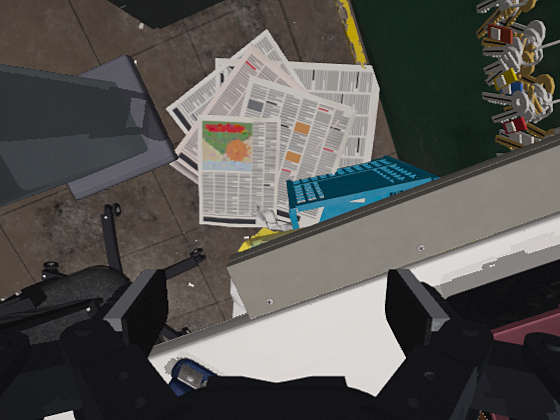

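The scene view shows the stand around (238,230) and the rest with its two pens around (375,285). In the top view the stand is near (243,243) and the rest near (387,203). I'll enlarge both.

```bash
cat > h.py <<'E'
import numpy as np,cv2
from rig import sensors, snapshot, manip
def load(n):
    return dict(np.load(f"s_{n}.npz"))
def P(s,u,v,z=None,d=None):
    K=s["K"];E=s["extrinsics"];R=E[:3,:3];t=E[:3,3]
    r=np.array([(u-K[0,2])/K[0,0],-(v-K[1,2])/K[1,1],-1.0])
    o=-R.T@t; w=R.T@r
    k=d if d is not None else (z-o[2])/w[2]
    return o+k*w
def ray(s,u,v):
    a=P(s,u,v,d=0);b=P(s,u,v,d=1);return a,(b-a)/np.linalg.norm(b-a)
def tri(r1,r2):
    (a,u),(b,v)=r1,r2
    M=np.array([u,-v]).T; k=np.linalg.lstsq(M,b-a,rcond=None)[0]
    p,q=a+k[0]*u,b+k[1]*v
    return (p+q)/2,np.linalg.norm(p-q)
def proj(s,X):
    c=s["extrinsics"]@np.append(X,1); K=s["K"]
    return K[0,2]+K[0,0]*c[0]/-c[2], K[1,2]-K[1,1]*c[1]/-c[2]
def cloud(s):
    v,u=np.mgrid[:420,:560];K=s["K"];E=s["extrinsics"];d=s["range_z"]
    c=np.stack([(u-K[0,2])/K[0,0]*d,-(v-K[1,2])/K[1,1]*d,-d],-1)
    return (c-E[:3,3])@E[:3,:3]
def crop(s,x0,y0,x1,y1,f,name):
    cv2.imwrite(name,cv2.resize(s["color"][y0:y1,x0:x1,::-1],None,fx=f,fy=f,interpolation=cv2.INTER_NEAREST))
E
python3 - <<'E'
from h import *
t=load("top");s=load("scene")
crop(t,350,170,425,235,8,"pics/t_rest.png");crop(t,210,220,280,265,10,"pics/t_stand.png")
crop(s,335,240,420,330,6,"pics/s_rest.png");crop(s,205,180,295,295,5,"pics/s_stand.png")
C=cloud(t); print(C[250,300],C[243,243],C[203,387],C[233,185], C[257,318])
E
```

```text
[ 0.42066412 -0.0821879  -0.00932756] [0.44475506 0.07813256 0.04105433] [ 0.53865197 -0.34560689  0.0059162 ] [0.47725783 0.23288898 0.08150056] [ 0.39269467 -0.13018515  0.02345841]
```

View pics/t_rest.png

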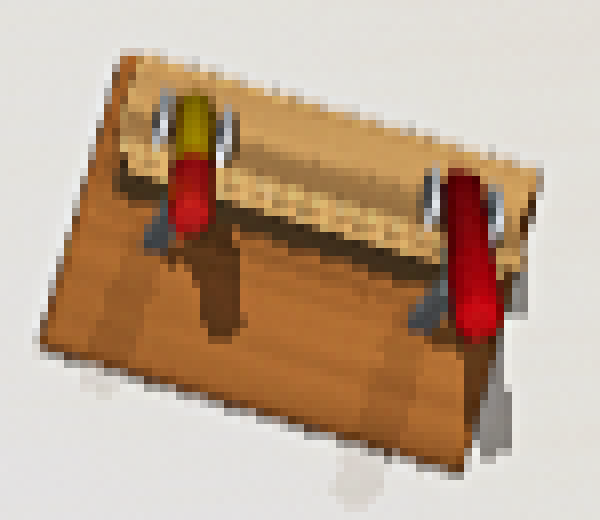

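View pics/s_rest.png

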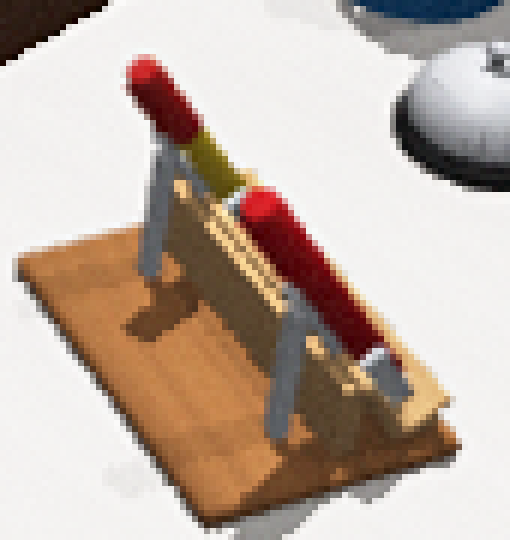

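View pics/t_stand.png

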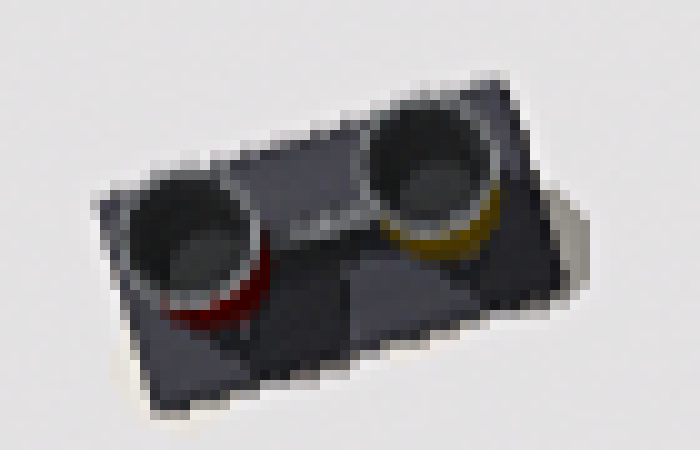

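View pics/s_stand.png

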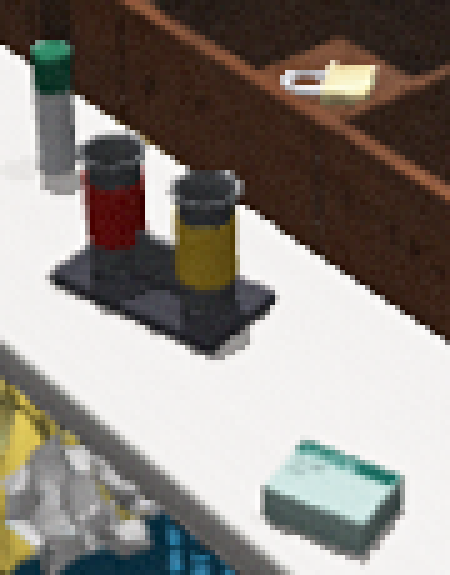

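Run:
```python
from h import *
t=load("top");s=load("scene")
c=lambda x,y,x0,y0,f:(x0+(x+.0)/f-.5,y0+y/f-.5)
# pens tops
for n,a,b in [("hl",(190,212),(145,75)),("mk",(480,318),(260,207))]:
    p,e=tri(ray(t,*c(*a,350,170,8)),ray(s,*c(*b,335,240,6))); print(n,"top",p.round(4),e)
# rest base corners z=.01
tc=[P(t,*c(*q,350,170,8),z=.01) for q in [(125,55),(42,345),(462,470),(540,170)]]
sc=[P(s,*c(*q,335,240,6),z=.01) for q in [(18,262),(205,522),(460,440),(135,225)]]
for q in tc: print("rest t",q.round(4))
for q in sc: print("rest s",q.round(4))
for a,b in zip(tc,tc[1:]+tc[:1]): print(np.linalg.norm(a-b).round(4),np.degrees(np.arctan2(*(b-a)[1::-1])).round(1))
print("s",np.linalg.norm(sc[0]-sc[1]).round(4),np.linalg.norm(sc[2]-sc[1]).round(4))
# stand
st=[P(t,*c(*q,210,220,10),z=.01) for q in [(95,195),(505,78),(575,295),(155,412)]]
for q in st: print("plate",q.round(4))
for a,b in zip(st,st[1:]+st[:1]): print(np.linalg.norm(a-b).round(4),np.degrees(np.arctan2(*(b-a)[1::-1])).round(1))
print("center",np.mean(st,0))
red=P(t,*c(193,240,210,220,10),z=.088);yel=P(t,*c(432,165,210,220,10),z=.088);print("mouth t",red,yel,np.linalg.norm(red-yel))
red2=P(s,*c(113,153,205,180,5),z=.088);yel2=P(s,*c(207,190,205,180,5),z=.088);print("mouth s",red2,yel2,np.linalg.norm(red2-yel2))
for n in (t,s):
  C=cloud(n)
  w=(n["color"].min(2)>215)&(C[...,0]>.3)&(C[...,0]<.7)&(abs(C[...,1])<.4)&(abs(C[...,2])<.05); print("counter z",np.median(C[w][:,2]),w.sum())
```

```text
hl top [ 0.5371 -0.2874  0.1184] 0.0020347610598340977
mk top [ 0.4904 -0.3771  0.1332] 0.001505767949840797
rest t [ 0.6223 -0.2894  0.01  ]
rest t [ 0.5158 -0.2483  0.01  ]
rest t [ 0.4593 -0.3948  0.01  ]
rest t [ 0.5682 -0.4363  0.01  ]
rest s [ 0.515  -0.2535  0.01  ]
rest s [ 0.4574 -0.3981  0.01  ]
rest s [ 0.5679 -0.4377  0.01  ]
rest s [ 0.5717 -0.271   0.01  ]
0.1141 158.9
0.157 -111.1
0.1165 -20.9
0.1566 69.8
s 0.1556 0.1174
plate [0.4661 0.1485 0.01  ]
plate [0.492  0.0288 0.01  ]
plate [0.4275 0.0126 0.01  ]
plate [0.4024 0.1342 0.01  ]
0.1225 -77.8
0.0665 -165.9
0.1242 101.7
0.0653 12.6
center [0.44699072 0.08102323 0.01      ]
mouth t [0.43866171 0.11360133 0.088     ] [0.45474331 0.04745824 0.088     ] 0.06807000222621351
mouth s [0.43930986 0.11081346 0.088     ] [0.45599187 0.04495507 0.088     ] 0.06793833404862848
counter z -0.001769077108632935 17329
counter z 0.0006548950646818336 11505
```

```bash
cat >> h.py <<'E'
from scipy.spatial.transform import Rotation as Ro
def cur():
    s=sensors.state(); return s,np.array(s["tool_pos"]),Ro.from_quat(s["orientation"])
def to(p,R,pt,Rt,msg=""):
    d=R.inv().apply(np.array(pt)-p)*100; r=(R.inv()*Rt).as_rotvec(degrees=True)
    print(msg,"shift cm",d.round(2),"|",np.linalg.norm(d).round(2),"turn",r.round(2),"|",np.linalg.norm(r).round(1))
def Rof(y,z):
    y=np.array(y)/np.linalg.norm(y); z=np.array(z)-np.dot(z,y)*y; z/=np.linalg.norm(z)
    return Ro.from_matrix(np.stack([np.cross(y,z),y,z],1))
YAW=np.radians(-21.0); L=np.radians(35)
RX=np.array([np.cos(YAW),np.sin(YAW),0]);RY=np.array([-np.sin(YAW),np.cos(YAW),0])
AX=-np.sin(L)*RX+np.array([0,0,np.cos(L)])
MK=np.array([.4904,-.3771,.1332]);HL=np.array([.5371,-.2874,.1184])
E
python3 - <<'E'
from h import *
s,p,R=cur(); print(R.as_matrix().round(3))
for nm in("top","scene"):
    im=load(nm); g=im["color"].copy(); b=(350,170,425,235,8) if nm=="top" else (335,240,420,330,6)
    g=cv2.resize(g[b[1]:b[3],b[0]:b[2],::-1],None,fx=b[4],fy=b[4],interpolation=0)
    for T,Ln in((MK,.136),(HL,.12)):
        q=[proj(im,T-AX*k) for k in np.linspace(0,Ln,6)]
        q=[(int((u+.5-b[0])*b[4]),int((v+.5-b[1])*b[4])) for u,v in q]
        for a in q: cv2.circle(g,a,3,(255,255,0),-1)
    cv2.imwrite(f"pics/ax_{nm}.png",g)
RS=(.4390,.1122); 
for T in(MK,HL):
    for sg in(1,-1): to(p,R,T+.08*AX,Rof(-AX,sg*RY),sg)
E
```

```text
[[ 0.931 -0.001  0.366]
 [-0.366 -0.001  0.931]
 [-0.    -1.    -0.001]]
1 shift cm [ 54.86   3.28 -72.15] | 90.7 turn [  0.21  -0.44 -35.01] | 35.0
-1 shift cm [ 54.86   3.28 -72.15] | 90.7 turn [ 54.02 171.25   0.32] | 179.6
1 shift cm [ 55.92   4.75 -62.1 ] | 83.7 turn [  0.21  -0.44 -35.01] | 35.0
-1 shift cm [ 55.92   4.75 -62.1 ] | 83.7 turn [ 54.02 171.25   0.32] | 179.6
```

View pics/ax_top.png

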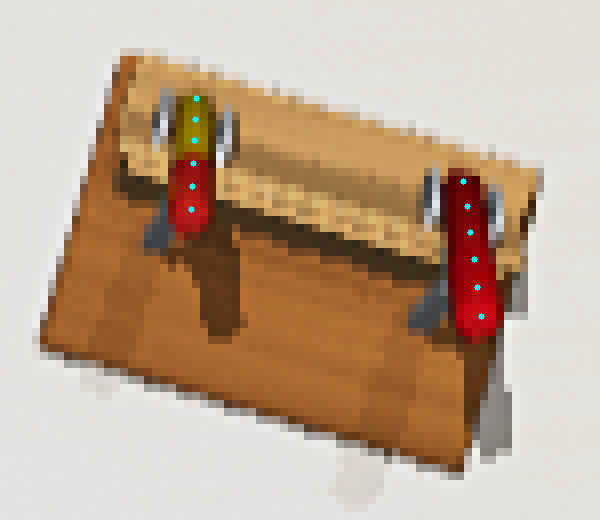

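View pics/ax_scene.png

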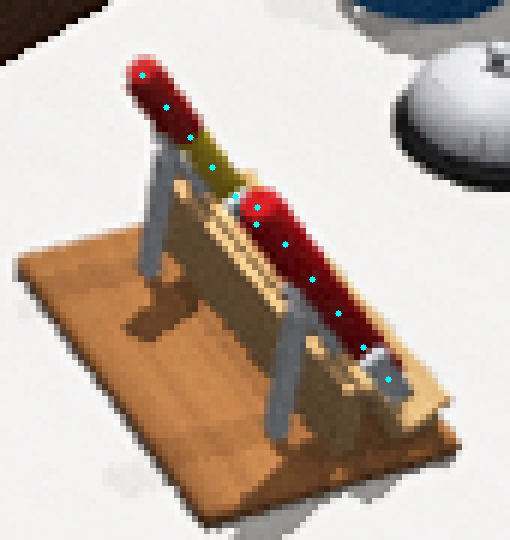

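Projected centre lines (foot to top) lie along both pens in both views, so the 35° lean and the -21° yaw hold. Next I move over the stand and check it with the wrist camera on the way.

Run:
```python
from h import *
s,p,R=cur()
to(p,R,[.36,.10,.29],R)
```

```text
shift cm [ 29.84  -5.89 -32.5 ] | 44.51 turn [0. 0. 0.] | 0.0
```

```bash
python3 -m handwheel '[[2.5,-0.5,-2.7,0,0,0,8],[2.5,-0.5,-2.7,0,0,0,8],[2.5,-0.5,-2.7,0,0,0,6],[2.5,-0.5,-2.7,0,0,0,5],[2.5,-0.5,-2.7,0,0,0,4.5],[2.5,-0.5,-2.7,0,0,0,4.5],[2.5,-0.5,-2.7,0,0,0,4.5],[2.5,-0.5,-2.7,0,0,0,4.5],[2.5,-0.5,-2.7,0,0,0,4.5],[2.5,-0.5,-2.7,0,0,0,4.5],[2.5,-0.5,-2.7,0,0,0,4.5],[2.3,-0.4,-2.7,0,0,0,4.5]]'
python3 - <<'E'
from h import *
s,p,R=cur(); print(s["time_s"],p,R.as_matrix().round(3))
w=snapshot("wrist"); np.savez("s_wrist.npz",**{k:w[k] for k in("color","range_z","K","extrinsics")})
cv2.imwrite("pics/w1.png",w["color"][:,:,::-1])
E
```

```text
time_s: 1.15
tool_pos: [0.3603, 0.0994, 0.2907]
orientation: [-0.695, 0.132, -0.132, 0.695]
force: [1.1, 0.2, 0.5]
finger_gap: 0.0453
1.15 [0.3602913  0.09937715 0.2906878 ] [[ 0.931  0.     0.366]
 [-0.366 -0.     0.931]
 [ 0.    -1.     0.   ]]
```

View pics/w1.png

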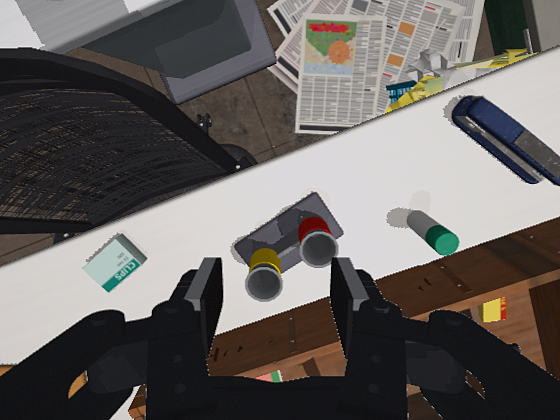

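The wrist view shows the stand: red mouth at about (319,247), yellow at about (263,283). I'll enlarge it and measure.

Run:
```python
from h import *
w=load("wrist"); crop(w,230,180,350,310,4,"pics/w1c.png")
for n,q in(("red",(319,247)),("yel",(264,281))): print(n,P(w,*q,z=.088), [np.round(proj(load("wrist"),np.array(X)),1) for X in ([.439,.1122,.088],[.4554,.0462,.088])])
```

```text
red [0.4373329  0.11579806 0.088     ] [array([316.2, 249.7]), array([261.6, 285.1])]
yel [0.45199697 0.05026207 0.088     ] [array([316.2, 249.7]), array([261.6, 285.1])]
```

View pics/w1c.png

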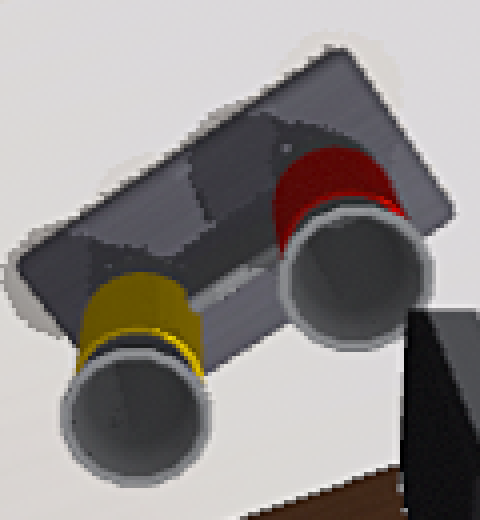

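Run:
```python
from h import *
w=load("wrist"); print(P(w,318.5,248.8,z=.088),P(w,263.5,283.2,z=.088))
s,p,R=cur()
to(p,R,MK+.09*AX+[0,0,.04],R); print(MK+.09*AX)
to(p,R,p,Rof(-AX,RY))
```

```text
[0.43897613 0.11467896 0.088     ] [0.45413002 0.04884542 0.088     ]
 shift cm [ 24.18   4.55 -39.16] | 46.25 turn [0. 0. 0.] | 0.0
[ 0.44220682 -0.35860037  0.20692368]
 shift cm [0. 0. 0.] | 0.0 turn [  0.33  -0.7  -34.85] | 34.9
```

```bash
python3 -m handwheel '[[2,0.3,-3.3,0,0,0,4.5],[2,0.3,-3.3,0,0,0,4.5],[2,0.4,-3.3,0,0,0,4.5],[2,0.4,-3.3,0,0,0,4.5],[2,0.4,-3.3,0,0,0,4.5],[2,0.4,-3.3,0,0,0,4.5],[2,0.4,-3.3,0,0,0,4.5],[2,0.4,-3.3,0,0,0,4.5],[2,0.4,-3.2,0,0,0,4.5],[2,0.4,-3.2,0,0,0,4.5],[2.1,0.4,-3.2,0,0,0,4.5],[2.1,0.3,-3.2,0,0,0,4.5]]'; python3 -m handwheel '[[0,0,0,0,0,-5,4.5],[0,0,0,0,0,-5,4.5],[0,0,0,0,0,-5,4.5],[0,0,0,0,0,-5,4.5],[0,0,0,0,0,-5,4.5],[0,0,0,0,0,-5,4.5],[0,0,0,0.3,-0.7,-4.9,4.5]]'
python3 - <<'E'
from h import *
s,p,R=cur(); print(s["time_s"],p,s["joints"].round(2)); 
Rt=Rof(-AX,RY); to(p,R,MK+.02*AX,Rt); to(p,R,MK-.049*AX,Rt)
w=snapshot("wrist"); np.savez("s_wrist.npz",**{k:w[k] for k in("color","range_z","K","extrinsics")})
cv2.imwrite("pics/w2.png",w["color"][:,:,::-1])
for T,Ln in((MK,.136),(HL,.12)): print(proj(w,T),proj(w,T-AX*Ln))
E
```

```text
time_s: 2.2
tool_pos: [0.4416, -0.3539, 0.2446]
orientation: [-0.694, 0.132, -0.132, 0.695]
force: [-0.8, 0.4, -0.5]
finger_gap: 0.0447
time_s: 2.78
tool_pos: [0.4415, -0.352, 0.2456]
orientation: [0.703, 0.088, 0.331, -0.624]
force: [1.3, -0.3, 0.0]
finger_gap: 0.0448
2.7833 [ 0.44148706 -0.35200743  0.24556637] [-1.06  0.19  1.67  0.51  0.85 -2.53]
 shift cm [-1.99 10.34 -0.58] | 10.54 turn [0.02 0.28 0.13] | 0.3
 shift cm [-2.01 17.24 -0.57] | 17.36 turn [0.02 0.28 0.13] | 0.3
(np.float64(267.66702780927665), np.float64(177.35872402950565)) (np.float64(270.41490309570895), np.float64(154.19992063148527))
(np.float64(396.0168398240329), np.float64(174.81319532020663)) (np.float64(361.7139081948508), np.float64(155.26000215824445))
```

View pics/w2.png

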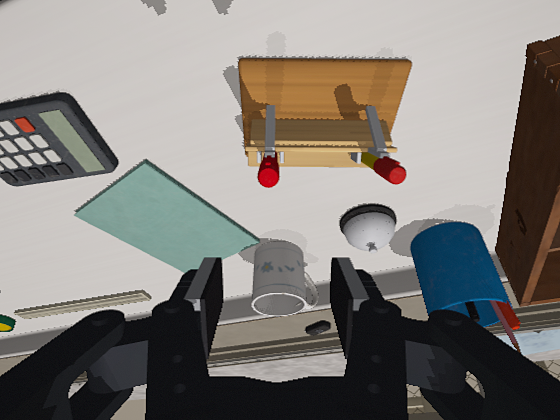

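The pen tops in the wrist view, at (269,178) and (398,174), match the projected (267.7,177.4) and (396,174.8) to about 2 px. I'm going in on the marker.

```bash
python3 -m handwheel '[[-1,3,-0.3,0,0,0,4.5],[-1,3,-0.3,0,0.3,0,4.5],[0,3,0,0,0,0,4.5],[0,2.2,0,0,0,0,4.5],[0,2,0,0,0,0,4.5],[0,2,0,0,0,0,4.5],[0,2,0,0,0,0,4.5],[0,0,0,0,0,0,4.5],[0,0,0,0,0,0,4.5]]'
python3 - <<'E'
from h import *
s,p,R=cur(); print(s["time_s"],s["force"])
Rt=Rof(-AX,RY); to(p,R,MK-.049*AX,Rt)
w=snapshot("wrist"); np.savez("s_wrist.npz",**{k:w[k] for k in("color","range_z","K","extrinsics")})
cv2.imwrite("pics/w3.png",w["color"][:,:,::-1]); print(proj(w,MK))
s=snapshot("scene");crop(s,280,180,450,330,4,"pics/s3.png")
E
```

```text
time_s: 3.58
tool_pos: [0.5165, -0.3866, 0.092]
orientation: [0.701, 0.085, 0.331, -0.626]
force: [-0.6, -0.3, -0.1]
finger_gap: 0.0453
3.5833 [-0.55758149 -0.31081331 -0.08481229]
 shift cm [ 0.08 -0.07 -0.05] | 0.12 turn [-0.17  0.01 -0.23] | 0.3
(np.float64(273.8089395857989), np.float64(353.13980655856085))
```

View pics/w3.png

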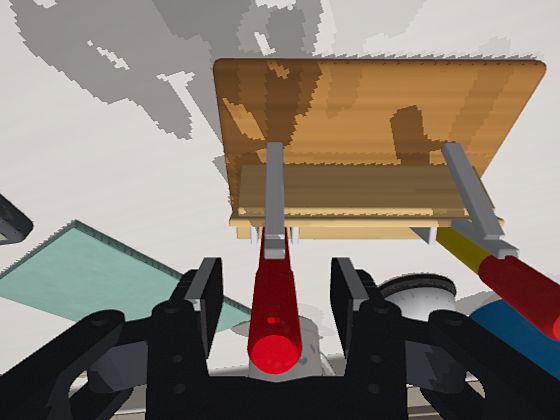

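View pics/s3.png

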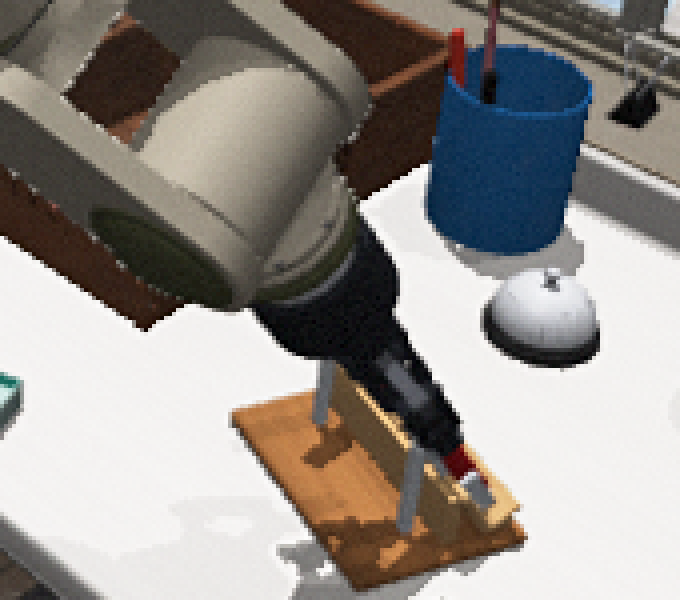

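The marker cap is centred between the fingers: top at (274,354) against a predicted (274,353). Closing.

```bash
python3 -m handwheel '[[0,0,0,0,0,0,1],[0,0,0,0,0,0,1],[0,0,0,0,0,0,1],[0,0,0,0,0,0,1],[0,0,0,0,0,0,1],[0,0,0,0,0,0,1]]'; python3 -m handwheel '[[0,-1,0,0,0,0,1],[0,-2,0,0,0,0,1],[0,-2,0,0,0,0,1],[0,-2.5,0,0,0,0,1],[0,-2.5,0,0,0,0,1],[0,-2.5,0,0,0,0,1],[0,0,0,0,0,0,1]]'
python3 - <<'E'
from h import *
s,p,R=cur(); print(s["time_s"],s["force"],p)
w=snapshot("wrist"); np.savez("s_wrist.npz",**{k:w[k] for k in("color","range_z","K","extrinsics")})
cv2.imwrite("pics/w4.png",w["color"][:,:,::-1])
Rd=Rof([0,0,-1],RY); 
s=snapshot("scene");crop(s,280,150,450,300,4,"pics/s4.png")
to(p,R,[.40,-.2,.32],R);to(p,R,p,Rd)
E
```

```text
time_s: 4.18
tool_pos: [0.516, -0.3874, 0.094]
orientation: [0.702, 0.086, 0.332, -0.624]
force: [-4.4, 1.1, 6.0]
finger_gap: 0.0155
time_s: 4.77
tool_pos: [0.4482, -0.3616, 0.1996]
orientation: [0.703, 0.087, 0.332, -0.623]
force: [-0.1, -0.6, 0.8]
finger_gap: 0.0153
4.7667 [-0.08975835 -0.62607837  0.80286247] [ 0.44823398 -0.36159958  0.19957759]
 shift cm [ -1.47 -15.81  13.32] | 20.72 turn [0. 0. 0.] | 0.0
 shift cm [0. 0. 0.] | 0.0 turn [ 0.17  0.04 35.14] | 35.1
```

View pics/w4.png

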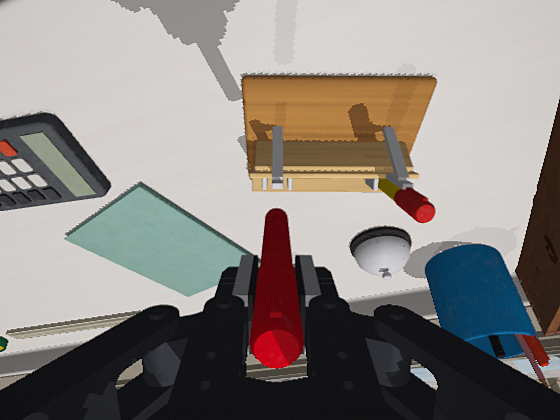

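View pics/s4.png

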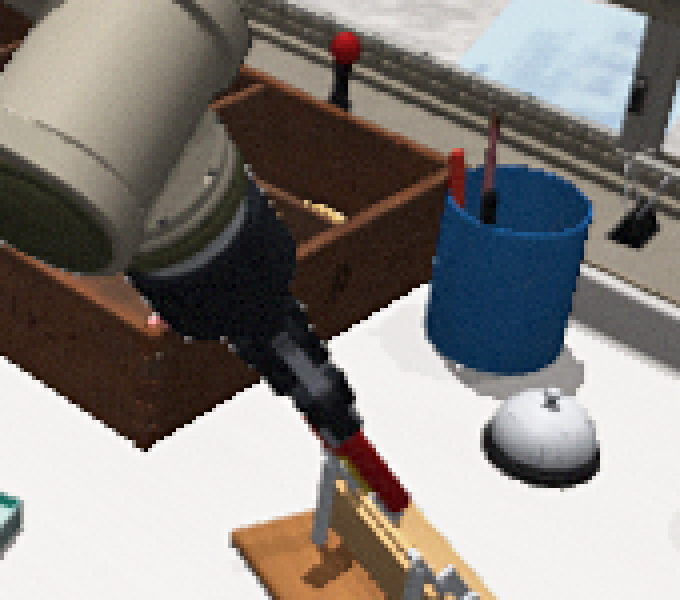

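The marker is held on the cap, in line with the fingers. I'll lift it, swing it upright and carry it to the stand.

```bash
python3 -m handwheel '[[-0.2,-2.6,2,0,0,0,1],[-0.2,-2.6,2,0,0,0,1],[-0.2,-2.6,2.2,0,0,0,1],[-0.3,-2.6,2.3,0,0,0,1],[-0.3,-2.7,2.4,0,0,0,1],[-0.3,-2.7,2.4,0,0,0,1]]'; python3 -m handwheel '[[0,0,0,0,0,5,1],[0,0,0,0,0,5,1],[0,0,0,0,0,5,1],[0,0,0,0,0,5,1],[0,0,0,0,0,5,1],[0,0,0,0,0,5,1],[0,0,0,0,0,5.1,1],[0,0,0,0,0,0,1]]'
python3 - <<'E'
from h import *
s,p,R=cur(); print(s["time_s"],s["force"],p, R.as_matrix().round(3))
to(p,R,[.4388,.1135,.27],Rof([0,0,-1],RY))
E
```

```text
time_s: 5.37
tool_pos: [0.4005, -0.1995, 0.316]
orientation: [0.701, 0.085, 0.331, -0.626]
force: [0.8, -0.3, -0.2]
finger_gap: 0.0153
time_s: 6.03
tool_pos: [0.4026, -0.2013, 0.3146]
orientation: [-0.694, 0.131, -0.125, 0.697]
force: [-0.7, 0.9, -1.3]
finger_gap: 0.0154
6.0333 [-0.6545136   0.88609841 -1.28247349] [ 0.40262779 -0.20133968  0.31457475] [[ 0.934 -0.008  0.357]
 [-0.357  0.005  0.934]
 [-0.01  -1.     0.002]]
 shift cm [-7.81  4.6  30.69] | 32.0 turn [-0.12  0.1  -0.56] | 0.6
```

```bash
python3 -m handwheel '[[-0.7,0.4,2.8,0,0,-0.5,1],[-0.7,0.4,2.8,0,0,0,1],[-0.7,0.4,2.8,0,0,0,1],[-0.7,0.4,2.8,0,0,0,1],[-0.7,0.4,2.8,0,0,0,1],[-0.7,0.4,2.8,0,0,0,1],[-0.7,0.4,2.8,0,0,0,1],[-0.7,0.4,2.8,0,0,0,1],[-0.7,0.4,2.8,0,0,0,1],[-0.7,0.5,2.8,0,0,0,1],[-0.8,0.5,2.7,0,0,0,1],[0,0,0,0,0,0,1]]'
python3 - <<'E'
from h import *
s,p,R=cur(); print(s["time_s"],s["force"],p, R.as_matrix().round(3))
to(p,R,[.4388,.1135,.27],Rof([0,0,-1],RY))
for n in("wrist","scene","top"):
    w=snapshot(n); np.savez(f"s_{n}.npz",**{k:w[k] for k in("color","range_z","K","extrinsics")})
    cv2.imwrite(f"pics/{n}5.png",w["color"][:,:,::-1])
crop(load("scene"),190,110,310,250,4,"pics/s5.png")
E
```

```text
time_s: 7.03
tool_pos: [0.4376, 0.1175, 0.2686]
orientation: [-0.695, 0.126, -0.129, 0.696]
force: [0.5, 0.1, -0.9]
finger_gap: 0.0153
7.0333 [ 0.45767164  0.14557589 -0.89880452] [0.43757127 0.11749118 0.26864942] [[ 0.935  0.004  0.354]
 [-0.354  0.001  0.935]
 [ 0.004 -1.     0.003]]
 shift cm [ 0.26 -0.14 -0.33] | 0.44 turn [-0.15  0.28  0.2 ] | 0.4
```

View pics/wrist5.png

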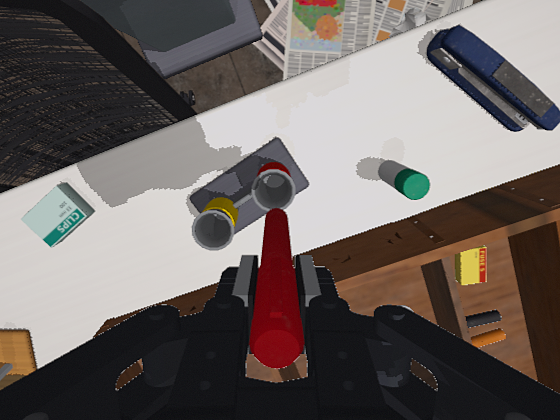

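View pics/s5.png

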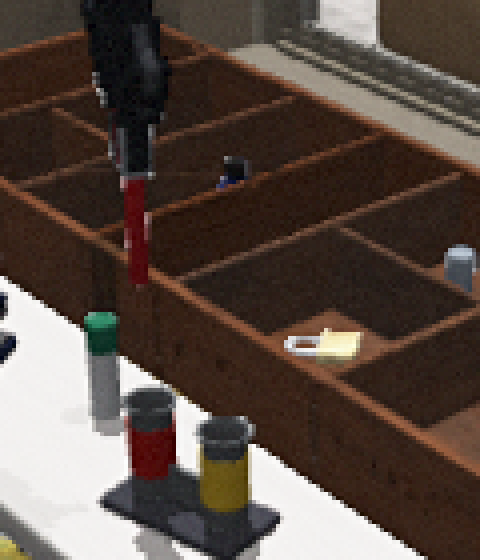

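Run:
```python
from h import *
s,p,R=cur()
for F in (.082,.087,.092):
    f=p+R.apply([0,F,0])
    u,v=proj(load("scene"),f); print(F,"scene crop",(u+.5-190)*4,(v+.5-110)*4,"wrist",proj(load("wrist"),f))
print("top of pen wrist",proj(load("wrist"),p+R.apply([0,-.049,0])))
w=load("wrist"); m=w["color"].astype(int); mask=(m[...,0]>80)&(m[...,1]<50)&(m[...,2]<50)
for v in range(208,300,8):
    c=np.where(mask[v,240:310])[0]+240; print(v,c.min() if len(c) else None,c.max() if len(c) else None,end="; ")
print(P(w,272,189,z=.088),P(w,213,228,z=.088))
```

```text
0.082 scene crop 140.69381732747956 278.71237269073686 wrist (np.float64(270.2299543149644), np.float64(223.76749232414167))
0.087 scene crop 141.06579426309304 285.0864680498157 wrist (np.float64(270.33941060815135), np.float64(221.43440304677458))
0.092 scene crop 141.43614872801913 291.4327611935221 wrist (np.float64(270.4445418602113), np.float64(219.19350314274953))
top of pen wrist (np.float64(263.88227857285364), np.float64(359.06984707166873))
208 278 278; 216 269 283; 224 267 285; 232 266 286; 240 265 289; 248 262 288; 256 263 289; 264 262 291; 272 259 294; 280 258 295; 288 257 296; 296 256 297; [0.43820125 0.11406362 0.088     ] [0.45345945 0.04970763 0.088     ]
```

```bash
python3 -m handwheel '[[0,0,0,0,0,0,1],[0,0,0,0,0,0,1]]'
python3 - <<'E'
from h import *
w=snapshot("wrist"); s,p,R=cur(); print(p); np.savez("s_wrist.npz",**{k:w[k] for k in("color","range_z","K","extrinsics")})
E_=w["extrinsics"]; cam=-E_[:3,:3].T@E_[:3,3]; print("cam in tool",R.inv().apply(cam-p))
print("top",proj(w,p+R.apply([0,-.049,0])),"foot",proj(w,p+R.apply([0,.087,0])))
m=w["color"].astype(int); mask=((m[...,0]>70)&(m[...,1]<50)&(m[...,2]<50)).astype(np.uint8); mask[:200]=0
n,l,st,c=cv2.connectedComponentsWithStats(mask); i=1+np.argmax(st[1:,4]); print(st[i])
crop(w,190,150,340,380,2.6,"pics/w6.png")
to(p,R,[.4388,.1135,.27],Rof([0,0,-1],RY))
E
```

```text
time_s: 7.35
tool_pos: [0.4384, 0.1129, 0.2704]
orientation: [-0.695, 0.127, -0.131, 0.695]
force: [-0.3, 0.4, -0.0]
finger_gap: 0.0154
[0.43838284 0.11298759 0.27047817]
cam in tool [-0.06957056 -0.14221399  0.0001954 ]
top (np.float64(275.24619423989463), np.float64(351.332341448987)) foot (np.float64(275.77676234493674), np.float64(217.96902242447615))
[ 249  208   55  160 5854]
 shift cm [0.02 0.05 0.06] | 0.08 turn [-0.06 -0.05  0.33] | 0.3
```

View pics/w6.png

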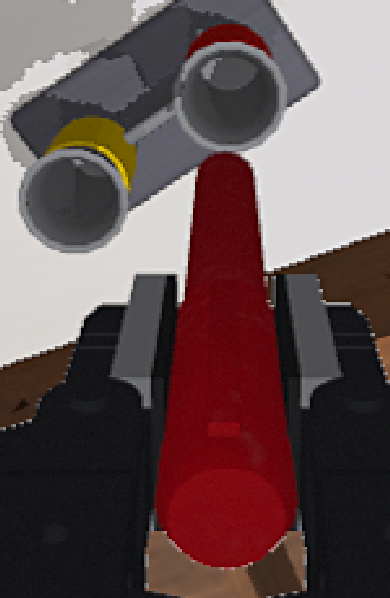

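Run:
```python
from h import *
w=load("wrist"); s,p,R=cur()
r=P(w,278.3,186.8,z=.088); y=P(w,190+74/2.6-.5,150+200/2.6-.5,z=.088); print(r,y,np.linalg.norm(r-y))
t=(r+[.4388,.1125,.088])/2; print(t)
to(p,R,[t[0],t[1],.105],Rof([0,0,-1],RY))
```

```text
[0.43979319 0.11499149 0.088     ] [0.45489603 0.04903652 0.088     ] 0.06766204752336084
[0.4392966  0.11374574 0.088     ]
 shift cm [-0.04 16.55  0.08] | 16.55 turn [-0.06 -0.05  0.33] | 0.3
```

```bash
python3 -m handwheel '[[0,1,0.1,0,0,0.3,1],[0,2,0,0,0,0,1],[0,2,0,0,0,0,1],[0,2,0,0,0,0,1],[0,2,0,0,0,0,1],[0,2,0,0,0,0,1],[0,2,0,0,0,0,1],[0,1,0,0,0,0,1],[0,1,0,0,0,0,1],[0,0,0,0,0,0,1],[0,0,0,0,0,0,1],[0,0,0,0,0,0,1]]'
python3 - <<'E'
from h import *
s,p,R=cur(); print(s["force"],p)
w=snapshot("wrist"); cv2.imwrite("pics/w7.png",w["color"][:,:,::-1])
s=snapshot("scene"); crop(s,190,110,310,250,4,"pics/s7.png")
E
```

```text
time_s: 8.4
tool_pos: [0.439, 0.1147, 0.1207]
orientation: [-0.695, 0.129, -0.129, 0.696]
force: [-0.0, -0.7, 0.4]
finger_gap: 0.0157
[-0.03841662 -0.72015566  0.39698833] [0.43897866 0.11466749 0.12071537]
```

View pics/w7.png

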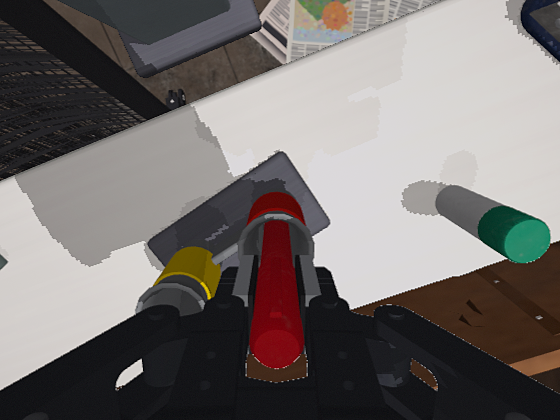

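View pics/s7.png

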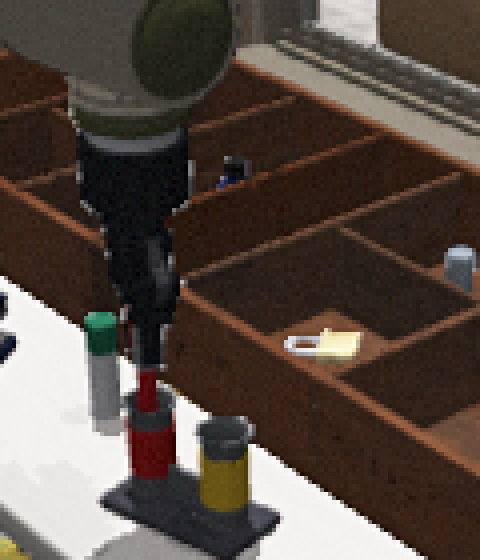

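The marker foot is inside the red tube with no contact force, and the pen sits centred in the mouth. I'll lower it the rest of the way.

```bash
python3 -m handwheel '[[0,0.5,0,0,0,0,1],[0,0.5,0,0,0,0,1],[0,0.4,0,0,0,0,1],[0,0.3,0,0,0,0,1],[0,0,0,0,0,0,1],[0,0,0,0,0,0,1],[0,0,0,0,0,0,1]]'
```

```text
time_s: 9.08
tool_pos: [0.4388, 0.1148, 0.1034]
orientation: [-0.695, 0.129, -0.129, 0.696]
force: [0.4, -0.6, -0.1]
finger_gap: 0.0153
```

```bash
python3 -m handwheel '[[0,0,0,0,0,0,2.5],[0,0,0,0,0,0,3.5],[0,0,0,0,0,0,3.5],[0,0,0,0,0,0,3.5],[0,-1,0,0,0,0,3.5],[0,-2,0,0,0,0,3.5],[0,-3,0,0,0,0,3.5],[0,-3,0,0,0,0,3.5],[0,-3,0,0,0,0,3.5],[0,-3,0,0,0,0,3.5],[0,0,0,0,0,0,3.5]]'
python3 - <<'E'
from h import *
s,p,R=cur(); print(s["force"],p)
w=snapshot("wrist"); cv2.imwrite("pics/w8.png",w["color"][:,:,::-1])
s=snapshot("scene"); crop(s,190,150,290,270,5,"pics/s8.png"); cv2.imwrite("pics/s8f.png",s["color"][:,:,::-1])
np.savez("s_scene.npz",**{k:s[k] for k in("color","range_z","K","extrinsics")})
q=HL+.05*AX+[0,0,.05]; print(q); to(p,R,[.4676,-.21,.24],R)
E
```

```text
time_s: 10.0
tool_pos: [0.4405, 0.1148, 0.2587]
orientation: [-0.694, 0.125, -0.132, 0.696]
force: [0.6, -0.7, -0.1]
finger_gap: 0.0349
[ 0.63541465 -0.74260317 -0.0757269 ] [0.44046715 0.11479005 0.25865667]
[ 0.51032601 -0.27712243  0.2093576 ]
 shift cm [ 14.13   1.87 -29.37] | 32.65 turn [0. 0. 0.] | 0.0
```

View pics/w8.png

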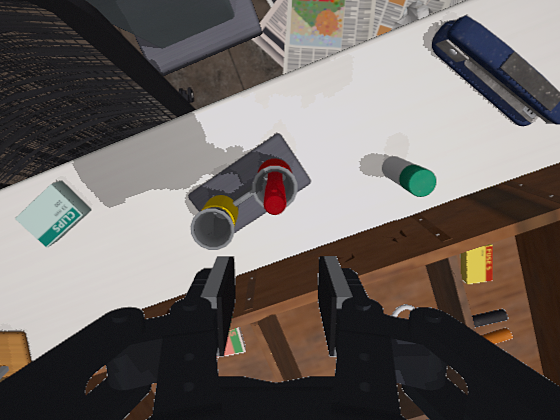

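View pics/s8.png

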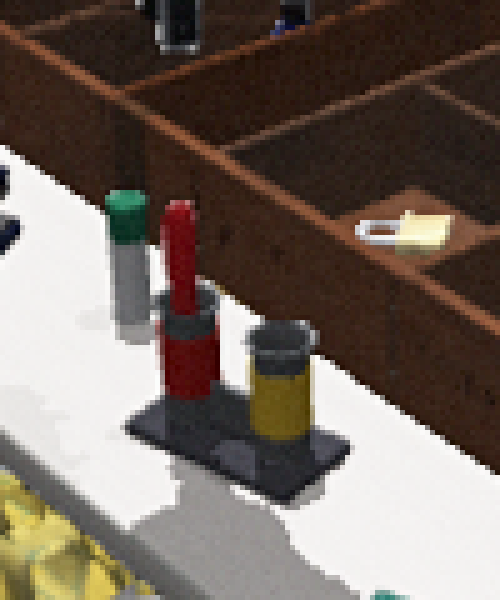

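The marker stands in the red tube, cap up, and the stand hasn't moved. Next is the highlighter.

Run:
```python
from h import *
s,p,R=cur(); to(p,R,[.488,-.27,.25],Rof([0,0,-1],RY))
```

```text
shift cm [ 18.36   0.37 -34.17] | 38.79 turn [-0.09  0.03  0.1 ] | 0.1
```

```bash
python3 -m handwheel '[[1.5,0,-2.8,0,0,0,4.5],[1.5,0,-2.8,0,0,0,4.5],[1.5,0,-2.8,0,0,0,4.5],[1.5,0,-2.8,0,0,0,4.5],[1.5,0,-2.8,0,0,0,4.5],[1.5,0,-2.8,0,0,0,4.5],[1.5,0,-2.8,0,0,0,4.5],[1.5,0,-2.8,0,0,0,4.5],[1.5,0,-2.9,0,0,0,4.5],[1.6,0,-2.9,0,0,0,4.5],[1.6,0,-2.9,0,0,0,4.5],[1.6,0,-2.9,0,0,0,4.5]]'; python3 -m handwheel '[[0,0,0,0,0,-5,4.5],[0,0,0,0,0,-5,4.5],[0,0,0,0,0,-5,4.5],[0,0,0,0,0,-5,4.5],[0,0,0,0,0,-5,4.5],[0,0,0,0,0,-5,4.5],[0,0,0,0,0,-5,4.5],[0,0,0,0,0,0,4.5],[0,0,0,0,0,0,4.5],[0,0,0,0,0,0,4.5]]'
python3 - <<'E'
from h import *
s,p,R=cur(); print(s["time_s"],p,s["joints"].round(2))
Rt=Rof(-AX,RY); to(p,R,HL-.041*AX,Rt)
w=snapshot("wrist"); cv2.imwrite("pics/w9.png",w["color"][:,:,::-1]); print(proj(w,HL))
E
```

```text
time_s: 11.1
tool_pos: [0.4874, -0.2697, 0.2513]
orientation: [-0.694, 0.13, -0.128, 0.696]
force: [-0.3, 1.5, -0.5]
finger_gap: 0.045
time_s: 11.93
tool_pos: [0.4881, -0.2686, 0.2528]
orientation: [0.702, 0.085, 0.331, -0.625]
force: [0.1, 0.1, 0.2]
finger_gap: 0.0453
11.9333 [ 0.48814332 -0.26855553  0.25284931] [-0.84  0.16  1.69  0.38  0.77 -2.25]
 shift cm [-3.37 18.13 -0.03] | 18.44 turn [-0.07 -0.01 -0.14] | 0.2
(np.float64(275.28997642389595), np.float64(155.59874737785282))
```

View pics/w9.png

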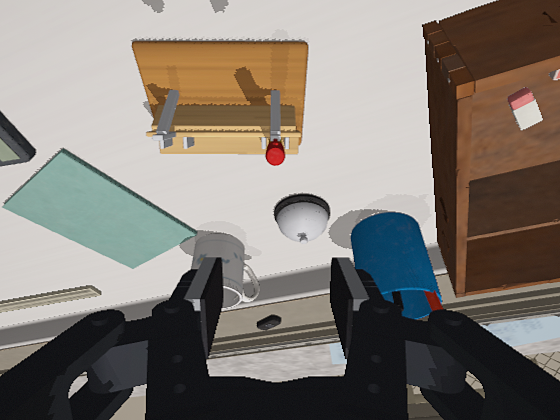

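The highlighter top is at (275,154), within 2 px of the predicted point. Moving in.

```bash
python3 -m handwheel '[[-1.7,3,0,0,0,0,4.5],[-1.7,3,0,0,0,0,4.5],[0,3,0,0,0,0,4.5],[0,2.5,0,0,0,0,4.5],[0,2.3,0,0,0,0,4.5],[0,2.3,0,0,0,0,4.5],[0,2,0,0,0,0,4.5],[0,0,0,0,0,0,4.5],[0,0,0,0,0,0,4.5],[0,0,0,0,0,0,4.5]]'
python3 - <<'E'
from h import *
s,p,R=cur(); to(p,R,HL-.041*AX,Rof(-AX,RY))
w=snapshot("wrist"); cv2.imwrite("pics/w10.png",w["color"][:,:,::-1]); print(proj(w,HL))
E
```

```text
time_s: 12.82
tool_pos: [0.5591, -0.2952, 0.086]
orientation: [0.701, 0.087, 0.332, -0.625]
force: [-0.0, 0.1, 0.6]
finger_gap: 0.045
 shift cm [-0.05  0.1  -0.06] | 0.13 turn [-0.08  0.03  0.02] | 0.1
(np.float64(273.2926550431156), np.float64(330.55369633841553))
```

View pics/w10.png

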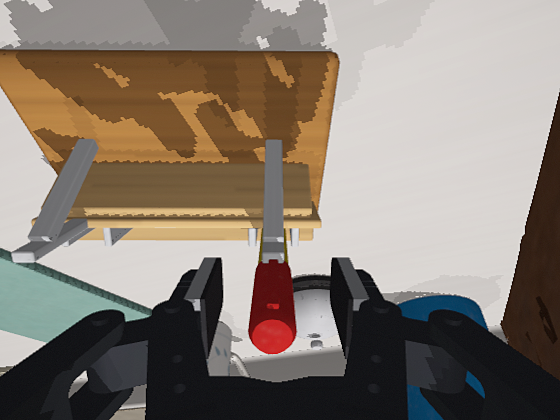

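```bash
python3 -m handwheel '[[0,0,0,0,0,0,1],[0,0,0,0,0,0,1],[0,0,0,0,0,0,1],[0,0,0,0,0,0,1],[0,0,0,0,0,0,1],[0,0,0,0,0,0,1],[0,0,0,0,0,0,1]]'; python3 -m handwheel '[[0,-1,0,0,0,0,1],[0,-2,0,0,0,0,1],[0,-2,0,0,0,0,1],[0,-2.5,0,0,0,0,1],[0,-2.5,0,0,0,0,1],[0,-2.5,0,0,0,0,1],[0,0,0,0,0,0,1],[0,0,0,0,0,0,1]]'
python3 - <<'E'
from h import *
s,p,R=cur(); print(s["force"],p)
w=snapshot("wrist"); cv2.imwrite("pics/w11.png",w["color"][:,:,::-1])
for k in(.043,-.079): print(proj(w,p+R.apply([0,-k,0])))
to(p,R,[.44,-.15,.30],R)
E
```

```text
time_s: 13.45
tool_pos: [0.5589, -0.2954, 0.0862]
orientation: [0.702, 0.087, 0.332, -0.624]
force: [-4.1, 2.0, 6.8]
finger_gap: 0.0143
time_s: 14.12
tool_pos: [0.4915, -0.2698, 0.1889]
orientation: [0.702, 0.087, 0.333, -0.624]
force: [-0.2, 0.1, -0.9]
finger_gap: 0.0141
[-0.23097717  0.06482116 -0.87842683] [ 0.49154925 -0.2697731   0.18890735]
(np.float64(274.869735699218), np.float64(337.7127655643068))
(np.float64(275.40262781458097), np.float64(221.34873341103778))
 shift cm [ -1.06 -14.33   9.33] | 17.13 turn [0. 0. 0.] | 0.0
```

View pics/w11.png

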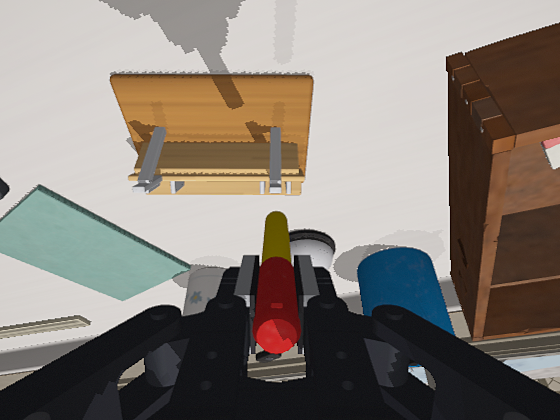

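The highlighter is held straight, with its top at (277,333) and foot at about (276,217). I'll lift it, bring it upright and yaw the jaws across the tube line, so the fingers stay clear of the marker.

```bash
python3 -m handwheel '[[-0.2,-2.8,1.8,0,0,0,1],[-0.2,-2.8,1.8,0,0,0,1],[-0.2,-2.9,1.9,0,0,0,1],[-0.2,-2.9,1.9,0,0,0,1],[-0.3,-2.9,1.9,0,0,0,1]]'; python3 -m handwheel '[[0,0,0,0,0,5,1],[0,0,0,0,0,5,1],[0,0,0,0,0,5,1],[0,0,0,0,0,5,1],[0,0,0,0,0,5,1],[0,0,0,0,0,5,1],[0,0,0,0,0,5,1],[0,0,0,0,0,0,1],[0,0,0,0,0,0,1]]';  python3 - <<'E'
from h import *
s,p,R=cur(); print(s["force"],p,s["joints"].round(2)); print(R.as_matrix().round(3))
to(p,R,[.44,0.02,.29],R); to(p,R,p,Rof([0,0,-1],[.97,.24,0]))
E
```

```text
time_s: 14.58
tool_pos: [0.4397, -0.1495, 0.2983]
orientation: [0.701, 0.085, 0.331, -0.625]
force: [0.6, 0.3, -0.1]
finger_gap: 0.014
time_s: 15.33
tool_pos: [0.4409, -0.1505, 0.297]
orientation: [-0.695, 0.129, -0.128, 0.696]
force: [-0.1, -0.5, -0.4]
finger_gap: 0.0142
[-0.11309172 -0.48095289 -0.44196675] [ 0.44094905 -0.15053319  0.29696938] [-0.58  0.19  1.38  0.    1.57 -1.79]
[[ 0.934 -0.     0.357]
 [-0.357  0.002  0.934]
 [-0.001 -1.     0.002]]
 shift cm [-6.18  0.73 15.89] | 17.07 turn [0. 0. 0.] | 0.0
 shift cm [0. 0. 0.] | 0.0 turn [-0.06 55.18 -0.1 ] | 55.2
```

```bash
python3 -m handwheel '[[-1,0.1,2.6,0,0,0,1],[-1,0.1,2.6,0,0,0,1],[-1,0.1,2.6,0,0,0,1],[-1,0.1,2.7,0,0,0,1],[-1.1,0.1,2.7,0,0,0,1],[-1.1,0.1,2.7,0,0,0,1]]'; python3 -m handwheel '[[0,0,0,0,6.9,0,1],[0,0,0,0,6.9,0,1],[0,0,0,0,6.9,0,1],[0,0,0,0,6.9,0,1],[0,0,0,0,6.9,0,1],[0,0,0,0,6.9,0,1],[0,0,0,0,6.9,0,1],[0,0,0,0,6.9,0,1],[0,0,0,0,0,0,1],[0,0,0,0,0,0,1],[0,0,0,0,0,0,1]]';  python3 - <<'E'
from h import *
s,p,R=cur(); print(s["force"],p,s["joints"].round(2)); print(R.as_matrix().round(3))
t=[.4547,.0478,.27]; to(p,R,t,Rof([0,0,-1],[.97,.24,0]))
w=snapshot("wrist"); cv2.imwrite("pics/w12.png",w["color"][:,:,::-1]);np.savez("s_wrist.npz",**{k:w[k] for k in("color","range_z","K","extrinsics")})
for k in(.041,-.079): print(proj(w,p+R.apply([0,-k,0])))
print(proj(w,[.4547,.0475,.088]),proj(w,[.4390,.1135,.088]))
E
```

```text
time_s: 15.83
tool_pos: [0.4384, 0.0218, 0.2924]
orientation: [-0.695, 0.128, -0.129, 0.696]
force: [0.2, -0.3, -0.5]
finger_gap: 0.0141
time_s: 16.75
tool_pos: [0.4389, 0.0203, 0.2926]
orientation: [-0.557, 0.435, -0.435, 0.558]
force: [-0.2, -0.3, 0.1]
finger_gap: 0.0138
[-0.22158157 -0.25365418  0.09155765] [0.43889528 0.02034013 0.29260845] [-0.23  0.14  1.46  0.    1.54 -0.47]
[[ 0.242  0.001  0.97 ]
 [-0.97   0.001  0.242]
 [-0.001 -1.     0.001]]
 shift cm [-2.28  2.26  2.2 ] | 3.89 turn [-0.06  0.13 -0.04] | 0.2
(np.float64(277.92023418431177), np.float64(334.5187911528873))
(np.float64(276.94470938881784), np.float64(221.3366095099284))
(np.float64(299.58188667040434), np.float64(159.02293264692992)) (np.float64(301.8536358451496), np.float64(83.22820311011155))
```

View pics/w12.png

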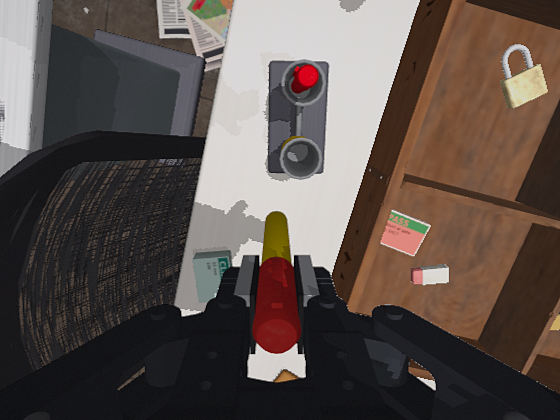

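Yellow mouth seen at (299.5,159) against a predicted (299.6,159). Before descending I'll check clearance to the drawer box.

```bash
python3 - <<'E'
from h import *
t=np.load("s_top.npz"); 
C=cloud(load("top"))
for u in(250,280,300): print([C[v,u].round(3).tolist() for v in (200,205,208,211,214,217)])
E
python3 -m handwheel '[[-1.1,1.1,1.1,0,0,0,1],[-1.2,1.1,1.1,0,0,0,1],[0,0,0,0,0,0,1],[0,0,0,0,0,0,1],[0,0,0,0,0,0,1]]'
python3 - <<'E'
from h import *
s,p,R=cur(); to(p,R,[.4547,.0478,.096],Rof([0,0,-1],[.97,.24,0]))
w=snapshot("wrist"); crop(w,200,100,350,360,2.3,"pics/w13.png")
for k in(.041,-.079): print(proj(w,p+R.apply([0,-k,0])))
print(proj(w,[.4547,.0475,.088]))
E
```

```text
[[0.554, 0.049, 0.095], [0.539, 0.049, 0.098], [0.539, 0.052, 0.064], [0.54, 0.054, 0.022], [0.535, 0.056, 0.0], [0.528, 0.057, -0.009]]
[[0.549, -0.034, 0.095], [0.539, -0.033, 0.073], [0.539, -0.033, 0.034], [0.539, -0.032, -0.002], [0.53, -0.032, -0.003], [0.52, -0.031, -0.0]]
[[0.545, -0.089, 0.092], [0.54, -0.089, 0.055], [0.539, -0.09, 0.02], [0.534, -0.091, -0.002], [0.526, -0.09, -0.004], [0.516, -0.089, 0.003]]
time_s: 17.22
tool_pos: [0.455, 0.0476, 0.2712]
orientation: [-0.556, 0.436, -0.436, 0.557]
force: [-0.3, -0.9, 0.8]
finger_gap: 0.014
 shift cm [-0.02 17.52 -0.04] | 17.52 turn [-0.05  0.   -0.02] | 0.1
(np.float64(277.93634472493056), np.float64(334.56990683584024))
(np.float64(276.96890336616866), np.float64(221.35524864274942))
(np.float64(276.17751732529763), np.float64(187.00162576201308))
```

View pics/w13.png

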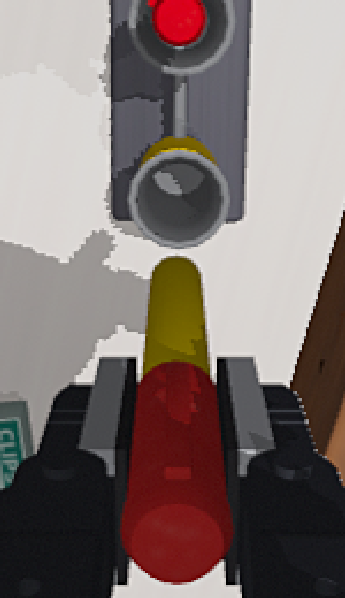

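```bash
python3 -m handwheel '[[0,1,0,0,0,0,1],[0,2,0,0,0,0,1],[0,2,0,0,0,0,1],[0,2,0,0,0,0,1],[0,2,0,0,0,0,1],[0,2,0,0,0,0,1],[0,2,0,0,0,0,1],[0,1.5,0,0,0,0,1],[0,1,0,0,0,0,1],[0,0,0,0,0,0,1],[0,0,0,0,0,0,1],[0,0,0,0,0,0,1]]'
python3 - <<'E'
from h import *
s,p,R=cur(); print(s["force"],p)
w=snapshot("wrist"); cv2.imwrite("pics/w14.png",w["color"][:,:,::-1])
E
```

```text
time_s: 18.27
tool_pos: [0.4556, 0.0477, 0.1168]
orientation: [-0.556, 0.436, -0.437, 0.557]
force: [0.4, 0.4, -0.5]
finger_gap: 0.0145
[ 0.39094748  0.37831595 -0.52816143] [0.45558291 0.0476534  0.11675613]
```

View pics/w14.png

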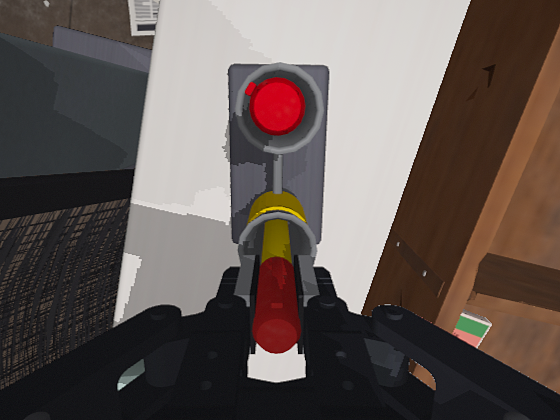

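```bash
python3 -m handwheel '[[0,0.5,0,0,0,0,1],[0,0.5,0,0,0,0,1],[0,0.5,0,0,0,0,1],[0,0.4,0,0,0,0,1],[0,0.1,0,0,0,0,1],[0,0,0,0,0,0,1],[0,0,0,0,0,0,1],[0,0,0,0,0,0,1]]'
```

```text
time_s: 18.98
tool_pos: [0.4552, 0.048, 0.0959]
orientation: [-0.556, 0.436, -0.436, 0.557]
force: [0.0, -0.4, -1.3]
finger_gap: 0.0142
```

```bash
python3 -m handwheel '[[0,0,0,0,0,0,2.5],[0,0,0,0,0,0,3.5],[0,0,0,0,0,0,3.5],[0,0,0,0,0,0,3.5],[0,-1,0,0,0,0,3.5],[0,-2,0,0,0,0,3.5],[0,-3,0,0,0,0,3.5],[0,-3,0,0,0,0,3.5],[0,-3,0,0,0,0,3.5],[0,-3,0,0,0,0,3.5],[0,0,0,0,0,0,3.5],[0,0,0,0,0,0,3.5]]'
python3 - <<'E'
from h import *
s,p,R=cur(); print(s["force"],p)
for n in("wrist","scene"):
    w=snapshot(n); np.savez(f"s_{n}.npz",**{k:w[k] for k in("color","range_z","K","extrinsics")})
w=load("wrist");cv2.imwrite("pics/w15.png",w["color"][:,:,::-1])
crop(load("scene"),190,150,290,270,5,"pics/s15.png")
C=cloud(load("scene"))
for nm,X in(("mk",[.439,.1135,.15]),("hl",[.4547,.0475,.134]),("rwell mouth",[.439,.1135,.088]),("y",[.4547,.0475,.088])):
    u,v=proj(load("scene"),np.array(X)); print(nm,((u+.5-190)*5,(v+.5-150)*5), proj(w,np.array(X)))
E
```

```text
time_s: 19.98
tool_pos: [0.4554, 0.0479, 0.2469]
orientation: [-0.556, 0.435, -0.437, 0.557]
force: [0.1, -0.6, -1.2]
finger_gap: 0.0351
[ 0.06168538 -0.57205163 -1.24650086] [0.45540232 0.04785401 0.24689213]
mk (np.float64(179.86151794446997), np.float64(207.83710185160345)) (np.float64(276.2069843468664), np.float64(110.11938474902313))
hl (np.float64(275.51450017021125), np.float64(268.9880267407628)) (np.float64(275.24632724273357), np.float64(207.46038011441942))
rwell mouth (np.float64(184.7842626312081), np.float64(301.30892872335664)) (np.float64(275.89370890865547), np.float64(109.51715149688205))
y (np.float64(277.3761118747559), np.float64(338.942017576922)) (np.float64(275.1655364077262), np.float64(193.0805185520703))
```

View pics/w15.png

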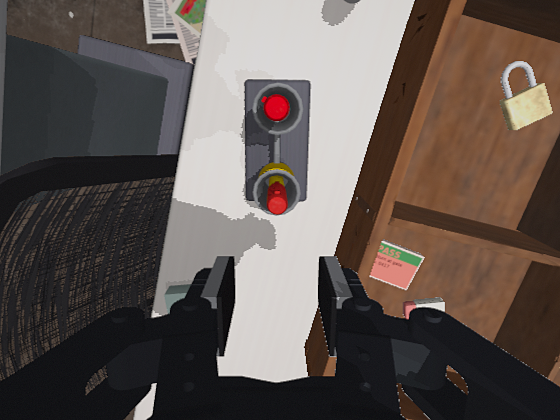

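View pics/s15.png

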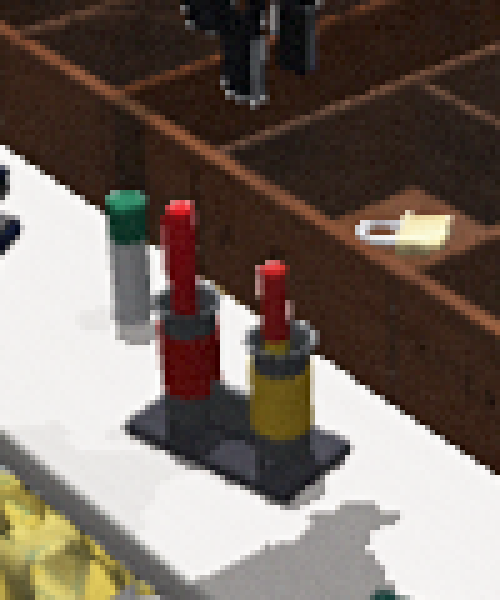

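Both pen tops match seated pens. The marker top is at (180,207) against a predicted (180,208), and the highlighter top at (272,268) against (275,269). The stand and glue stick are where they were and the gripper is clear, so I'm handing in.

```bash
python3 -c "
from rig import job,sensors
print(sensors.state()['time_s']); print(job.close_job())"
```

```text
20.0833
the job is handed in; nothing more can be done
None
```

Both pens are in the stand, cap up: the red marker in the red-banded tube and the highlighter in the yellow-banded one. I handed the job in at about 20 s of the 64 s allowed; no verdict was reported.

- **How:** I gripped each pen by its cap along its centre line, drew it straight out of the rest, turned it upright and lowered it to 2–3 mm above the bottom of its tube. Then I let go and lifted clear.
- **Seating:** in the scene picture both pen tops lay within about 1 px (of the camera image) of where a pen standing on the bottom should be. That puts each foot within a few mm of the bottom, though I could not see inside the tubes.
- **Surroundings:** the stand and the glue stick were in their places in the last pictures, and the wrist force stayed at noise level (about 1 N) during lowering and release. I did not check the stapler and clip box again at the end, but nothing went near them.
- **Disagreements:** the cameras differed by up to 4 mm on where the tubes stand, so I used averages. One check at the stand was off by 4–5 mm, but only because the arm had not settled; the repeat agreed.

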